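# Set the tyre inflator one click on and start it

## Task

Working with the fingertips only, turn the large knurled dial on top of the tyre inflator clockwise (seen from above) by one click, so that its pointer line stands at the middle of the three marks, without running on to the third mark. Then push the start button on top of the inflator fully in and let it come back up. The inflator stays where it stands, neither shoved nor lifted, and the other things on the ledge are left where they are.

Things in the scene. Friction and masses are not known exactly. Their poses are not given: they have to be found in the camera images.
- inflator: Tyre inflator: grey metal box, 170 (x) x 250 (y) x 85 mm high, about 3 kg, loose on rubber feet. Origin: centre of its underside, z up; front is -x, left end +y. On its flat top: the knurled dial (x 0, y +50 mm), the start button (x -20, y -85 mm) and a small gauge (48 mm wide, 6 mm high, x +50, y -30 mm, not used). A carrying bar on the +x side, below the top, reaches x +111 mm.
- dial_top (a point): Centre of the dial's flat top, 25 mm above the inflator's top. Black rubber-coated disc 100 mm across, 18 mm thick, finely knurled rim, nothing raised on it, too wide to pinch; turns about the vertical through this point. Sprung: gives 1 mm per 2.5 N, 5 mm at most. Moved by friction, e.g. a fingertip pressed on the top 30 to 40 mm off centre with 5 to 10 N and led along a circle.
- dial_pointer (a point): Outer part of the white pointer line on the dial's top face, 45 mm from the dial's centre; turns with the dial. The three white marks stand on the inflator's top just outside the rim, 34 degrees (0.6 rad) apart; the middle one lies straight to the front (-x of the inflator) of the dial's centre.
- dial (a joint): Dial angle in rad, growing clockwise seen from above. Clicks into detents at 0 (first mark, where it starts), 0.6 (middle mark) and 1.2 (third mark); half-way between two it tips over and draws itself into the nearer one. Resistance at most about 0.08 N m between them; end stops just beyond the first and third.
- start_top (a point): Centre of the top of the start button's cap: round black cap, 30 mm across, in a round grey housing (46 mm wide, 12 mm high) on the inflator's top; the cap stands 22 mm above it when up. z is its height now; it goes down with the cap.
- start (a joint): Travel of the start button in m: 0 up, 0.006 fully in (about 5 N); a spring brings it back.
- pump_mid (a point): Steel foot/hand pump, 260 x 100 x 120 mm, with a lever over its barrel; this point 40 mm up its middle. To be left alone.
- pad_mid (a point): Yellow plastic polishing pad holder, disc 120 mm across with a grip bar, 41 mm high; this point 20 mm up its centre. To be left alone.
- deflator_mid (a point): Chrome tyre deflator: gauge 44 mm across with a stem 74 mm long, lying flat, 18 mm high; this point at the gauge's centre, 9 mm up. To be left alone.
- tub_mid (a point): White plastic tub with a snap-lock lid, 150 x 208 x 101 mm; this point 50 mm up its middle. To be left alone.
- brush_mid (a point): Brush lying flat, about 200 mm long; its origin. To be left alone.
- polish_mid (a point): Jar, 68 mm across, 85 mm high; this point half-way up. To be left alone.
- mug_mid (a point): White mug, 76 mm across, 90 mm high; this point half-way up. To be left alone.

How it is judged:
By the outcome, as a careful person would: the job done as asked, in the order asked, and still so for the second after the job is handed in, with the robot touching nothing.
It also fails if it takes over 35 s, if anything falls off the work surface, if the arm or the gripper's body presses on something with over 40 N, if the wrist force passes 120 N, or if a joint passes its speed limit or range.

## Robot

A 6-joint arm with a two-finger parallel gripper is mounted at the origin on the work surface. World frame = base frame: x ahead of the robot, y to its left, z up, the work surface at z = 0. Lengths are in mm, angles in rad, forces in N, time in s.
With the tool pointing down it reaches from about 350 to 775 mm from the base axis. Payload 7.3 kg.
Tool frame: the origin (TCP) lies at the very end of the fingers, on their centre line; the grasp point (between the pads) lies bot.grip_point_offset behind it (bot.grip_point_offset is the distance from the TCP to the grasp point, in mm); z points along the fingers, y is the line along which they close (so a half turn about z gives the same grasp; the last joint's range is limited). The gripper opens to 92 mm and grips with 3 to 60 N. Pads are 19 mm wide; open, the fingers measure 130 mm over their backs; the gripper's body (75 mm by 190 mm) begins 47 mm behind the grasp point.
Start: joints at [1.168, 0.342, 1.524, -0, 1.275, -0.146], TCP at [133.327, 507.808, 226.741] pointing down, gripper open.
Joint ranges: [-2.53, 2.53], [-0.77, 2.02], [0.04, 2.7], [-1, 4.14], [0.28, 2.66], [-3.11, 3.11]. Speed limits (rad/s): [2.57, 2.57, 3.14, 3.14, 3.14, 3.14].

## Interface

Orientations are given as [roll, pitch, yaw] about the fixed x, y, z axes, in that order (R = Rz(yaw) Ry(pitch) Rx(roll)).
In Python, from plant import bot gives the robot as it stands. The module is installed in compiled form; this text tells all that it offers.
- The arm moves only by the tool carry_out, never from a script. Its argument "plan" is a list of rows, each an object of numbers: "tx", "ty", "tz": the shift along the world's x, y, z in mm; "rx", "ry", "rz": the turn, a rotation vector about the world's x, y, z in rad. A call has 1 to 12 rows; each row shifts and turns the commanded pose from where the row before left it; what a row does not reach is not made up. A row lasts 1/10 s, in which the tool goes at most 50 mm and 8.59 degrees, less where a joint would pass 70% of its speed; a pose out of reach is approached as far as the arm can. A call with a gripper value outside its range is refused whole. "gripper" is the closure, from 0 (fully open) to 1 (shut), set as the call begins (left out, the last holds). The fingers move at their own pace and stop on an object; the grip force is fixed at half the most. Time passes only in rows, so rows that do not move let the fingers close. It gives the time, the measured TCP pose, the force, the opening and the grip force at its end, in the units of the state.
- bot.get_obs(): the state, without advancing time (a new reading comes with each control period).
- bot.capture(name): name is "scene" or "top"; returns the picture (384x512x3 uint8, red, green, blue); there is no depth.
- bot.camera_model(name): a dict with "camera_matrix" (3x3 intrinsics, pixels), "R" (3x3) and "t" (3): a world point X has camera coordinates R X + t. Camera axes: x right, y down, z forward; pixel columns grow to the right and rows downward; lengths in mm; the calibration is good to about 2 mm. A picture is of the moment at which its call begins. camera_model takes no time and is no camera call.
- bot.close_job(): hands the job in; it is judged then, once.
The state is a dict: "time": time; "joint_positions": joint angles; "dq": joint speeds; "tau": joint torques, N m; "tool_pos": TCP position; "tcp_rot": TCP orientation; "contact_force": force on the tool from outside, world axes, zero at the start; "moment": the same for the moment, N m; "grip_width": finger opening in mm; "finger_force": force on a finger pad.
Only numpy, scipy, OpenCV 4.12 (cv2) and the standard library are available. Lean on these libraries where they do the work, as an engineer would, in place of code of your own. Each camera call takes 0.05 s, during which the arm holds its last target. There are 200 camera calls.

## Working session

There is one attempt and no reset: what is moved stays moved. The work goes in short steps, Python scripts to look and compute and a tool call to move; the robot and the scene stay as the last step left them, time stands still between calls to the robot, and variables do not carry over. Pictures are saved under pics/ and viewed, at most 10 in all, crops included, and the job is handed in when it is done.

Besides the shell and the picture viewer there is one more tool, called after "Request:" as name(argument=value, ...), one argument or row to a line, values as JSON. carry_out: Moves the arm, as the interface text tells. Its arguments: {"type":"object","properties":{"plan":{"type":"array"},"gripper":{"type":"number"}},"required":["plan"]}

```bash
mkdir -p pics; python3 - <<'E'
from plant import bot
import cv2
for n in("scene","top"):
    cv2.imwrite(f"pics/{n}0.png",cv2.resize(bot.capture(n)[:,:,::-1],(800,600),interpolation=cv2.INTER_CUBIC))
    m=bot.camera_model(n);print(m)
o=bot.get_obs();print(o)
E
```

```text
{'camera_matrix': array([[449.72804462,   0.        , 249.63774379],
       [  0.        , 449.72804462, 183.46004459],
       [  0.        ,   0.        ,   1.        ]]), 'R': array([[-0.47466366,  0.88011581,  0.00951724],
       [ 0.68202834,  0.37462312, -0.62808825],
       [-0.55635578, -0.29163964, -0.77808391]]), 't': array([ 264.15017111, -336.33866486, 1791.72586511])}
{'camera_matrix': array([[381.19253482,   0.        , 255.94798792],
       [  0.        , 381.19253482, 191.28756167],
       [  0.        ,   0.        ,   1.        ]]), 'R': array([[ 6.63583069e-03, -9.99977982e-01, -3.04781726e-05],
       [-9.95403735e-01, -6.60256415e-03, -9.55395772e-02],
       [ 9.55372724e-02,  6.64322545e-04, -9.95425632e-01]]), 't': array([  26.06141758,  594.12322667, 1341.59145704])}
{'time': 0.1, 'joint_positions': array([ 1.16800490e+00,  3.42625189e-01,  1.52490926e+00, -6.78472426e-07,
        1.27537687e+00, -1.45997802e-01]), 'dq': array([ 0.00075634, -0.00180177, -0.00155457, -0.00118507,  0.00137101,
       -0.0005829 ]), 'tau': array([ 3.03854620e-03, -4.31999052e+01, -2.44696641e+01,  7.20078265e-02,
        5.25800907e-02, -3.03354909e-05]), 'tool_pos': array([133.17849498, 507.46480453, 226.13317997]), 'tcp_rot': array([-3.14028792e+00, -1.91196861e-04,  2.88479910e+00]), 'contact_force': array([-0.09224796,  0.00684095,  0.83226855]), 'moment': array([ 0.01481422, -0.06417771,  0.03704022]), 'finger_force': 0.0, 'grip_width': 91.53926646713454}
```

View pics/top0.png

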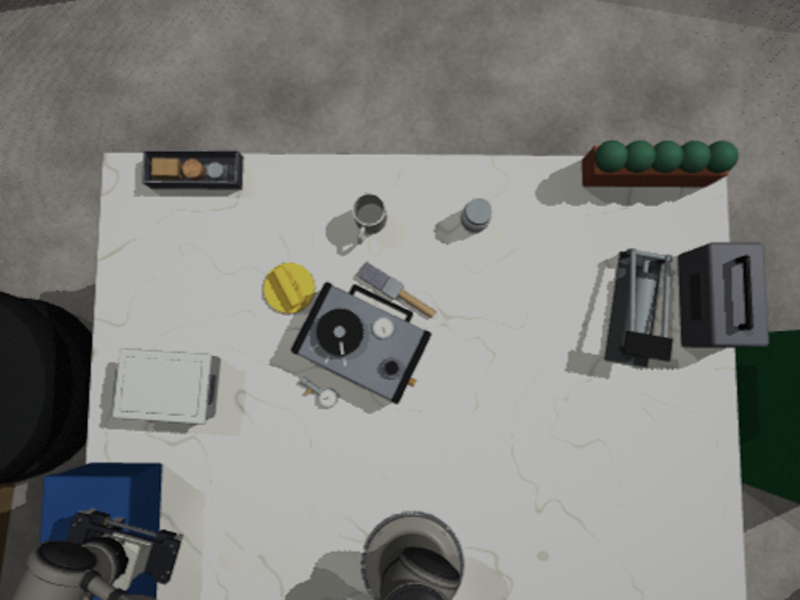

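View pics/scene0.png

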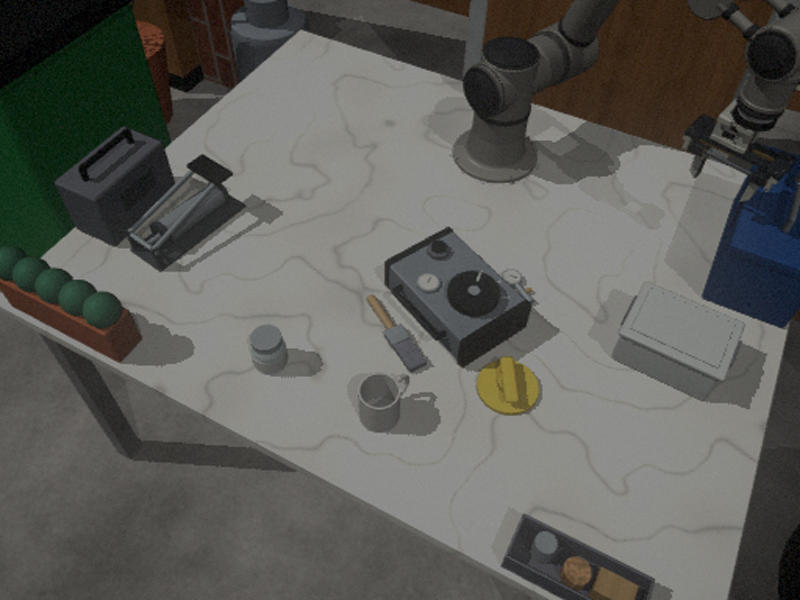

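The top view shows the inflator centred near (362,343), with the dial at (340,331), its pointer toward (342,352) and the button at (391,368). Next I'll take enlarged crops of both views.

```bash
python3 - <<'E'
import cv2,numpy as np
from plant import bot
t=bot.capture("top")[:,:,::-1];s=bot.capture("scene")[:,:,::-1]
f=lambda i,x,y:cv2.resize(i[y:y+100,x:x+100],(800//2*3//2,600),interpolation=cv2.INTER_CUBIC)
cv2.imwrite("pics/tc.png",cv2.convertScaleAbs(f(t,180,172),alpha=1.3)); cv2.imwrite("pics/sc.png",cv2.convertScaleAbs(f(s,243,142),alpha=1.6))
E
```

```text
(no output)
```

View pics/tc.png

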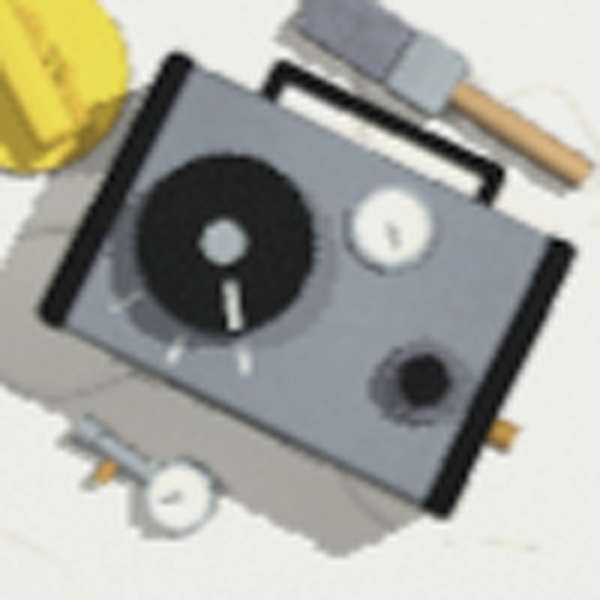

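View pics/sc.png

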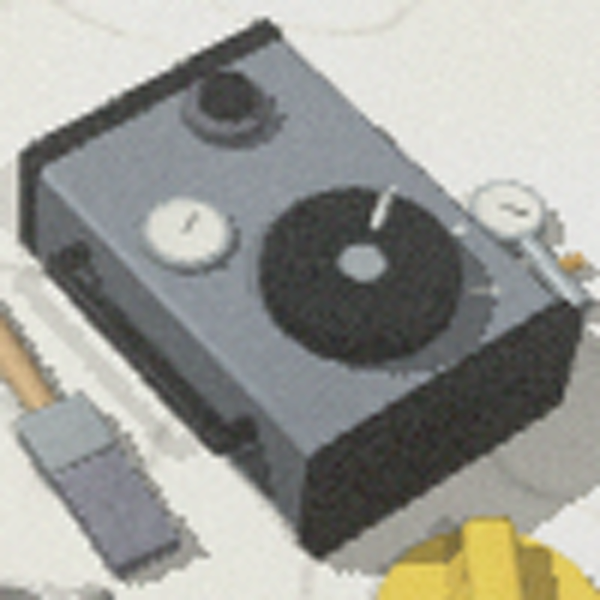

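The crops show the dial centre at (225,243) and button at (425,380) in the top view, and at (362,263) and (228,97) in the scene view. The pointer is at the first mark.

```bash
cat >h.py <<'E'
import numpy as np
from plant import bot
def ray(n,u,v,z):
    m=bot.camera_model(n);R,t=m["R"],m["t"];C=-R.T@t
    d=R.T@np.linalg.solve(m["camera_matrix"],[u,v,1]);return C+d*(z-C[2])/d[2]
T=lambda x,y,z:ray("top",180+(x+.5)/6-.5,172+(y+.5)/6-.5,z)
S=lambda x,y,z:ray("scene",243+(x+.5)/6-.5,142+(y+.5)/6-.5,z)
E
python3 - <<'E'
from h import *
d=[T(225,243,110),S(362,263,110)];b=[T(425,380,107),S(228,97,107)]
print(d,b)
D=np.mean(d,0);B=np.mean(b,0);v=(B-D)[:2]; # inflator frame (-20,-135)
yaw=np.arctan2(v[1],v[0])-np.arctan2(-135,-20);print("len",np.hypot(*v),"yaw",yaw)
p=T(236,328,110)-D;print("ptr",p,np.arctan2(p[1],p[0]))
for z,(x,y) in [(85,(182,55)),(85,(50,320)),(85,(437,515)),(85,(570,245))]:print(T(x,y,z)[:2])
print('deflator',T(180,497,18)[:2])
E
```

```text
[array([515.01740551, 160.12531196, 110.        ]), array([514.73014957, 161.06957329, 110.        ])] [array([439.43763336,  47.50661566, 107.        ]), array([442.5756849 ,  50.56998693, 107.        ])]
len 133.797582921802 yaw -0.43777979175559145
ptr [-47.23508759  -7.38972476   0.        ] -2.986404914099918
[624.02034374 189.20623248]
[471.56095258 261.59806139]
[363.31870765  40.43695355]
[516.19653414 -34.37627921]
deflator [367.76135479 193.79383696]
```

Request:
carry_out(
  plan=[
    {"tx":15,"ty":-13},
    {"tx":30,"ty":-25},
    {"tx":36,"ty":-30},
    {"tx":36,"ty":-30},
    {"tx":36,"ty":-30},
    {"tx":36,"ty":-30},
    {"tx":36,"ty":-30},
    {"tx":36,"ty":-30},
    {"tx":36,"ty":-30},
    {"tx":36,"ty":-30},
    {"tx":28,"ty":-25},
    {"tx":10,"ty":-11},
  ],
  gripper=1,
)

```text
invalid input at $.plan[0]: expected keys tx, ty, tz, rx, ry, rz
```

Request:
carry_out(
  plan=[
    {"tz":-20},
    {"tz":-40},
    {"tz":-30},
    {"tz":-10},
    {},
  ],
)

```text
invalid input at $.plan[0]: expected keys tx, ty, tz, rx, ry, rz
```

Request:
carry_out(
  plan=[
    {"tx":15,"ty":-13,"tz":0,"rx":0,"ry":0,"rz":0},
    {"tx":30,"ty":-25,"tz":0,"rx":0,"ry":0,"rz":0},
    {"tx":36,"ty":-30,"tz":0,"rx":0,"ry":0,"rz":0},
    {"tx":36,"ty":-30,"tz":0,"rx":0,"ry":0,"rz":0},
    {"tx":36,"ty":-30,"tz":0,"rx":0,"ry":0,"rz":0},
    {"tx":36,"ty":-30,"tz":0,"rx":0,"ry":0,"rz":0},
    {"tx":36,"ty":-30,"tz":0,"rx":0,"ry":0,"rz":0},
    {"tx":36,"ty":-30,"tz":0,"rx":0,"ry":0,"rz":0},
    {"tx":36,"ty":-30,"tz":0,"rx":0,"ry":0,"rz":0},
    {"tx":36,"ty":-30,"tz":0,"rx":0,"ry":0,"rz":0},
    {"tx":28,"ty":-25,"tz":0,"rx":0,"ry":0,"rz":0},
    {"tx":10,"ty":-11,"tz":0,"rx":0,"ry":0,"rz":0},
  ],
  gripper=1,
)

```text
time: 1.4
tool_pos: [506.5, 191.3, 226.2]
tcp_rot: [-3.141, 0.0, 2.882]
contact_force: [-0.5, 0.7, 0.1]
grip_width: 1.9
finger_force: 0.0
```

Request:
carry_out(
  plan=[
    {"tx":0,"ty":0,"tz":-20,"rx":0,"ry":0,"rz":0},
    {"tx":0,"ty":0,"tz":-40,"rx":0,"ry":0,"rz":0},
    {"tx":0,"ty":0,"tz":-25,"rx":0,"ry":0,"rz":0},
    {"tx":0,"ty":0,"tz":0,"rx":0,"ry":0,"rz":0},
    {"tx":0,"ty":0,"tz":0,"rx":0,"ry":0,"rz":0},
  ],
)

```text
time: 1.9
tool_pos: [504.2, 194.3, 142.3]
tcp_rot: [3.141, -0.0, 2.885]
contact_force: [0.3, -0.2, 0.6]
grip_width: 0.2
finger_force: 0.0
```

```bash
python3 - <<'E'
import cv2
from h import *
s=bot.capture("scene")[:,:,::-1];o=bot.get_obs();print({k:o[k] for k in("time","tool_pos","tcp_rot","contact_force","moment","grip_width")})
cv2.imwrite("pics/s2.png",cv2.convertScaleAbs(cv2.resize(s[112:232,243:363],(600,600),interpolation=cv2.INTER_CUBIC),alpha=1.6))
E
```

```text
{'time': 1.95, 'tool_pos': array([504.87304958, 194.39339113, 143.11414365]), 'tcp_rot': array([3.14051007e+00, 1.67295421e-03, 2.88532494e+00]), 'contact_force': array([ 0.22801652, -0.35814871,  0.28793047]), 'moment': array([ 0.00270441, -0.01406639,  0.00950255]), 'grip_width': 0.3209523979693782}
```

View pics/s2.png

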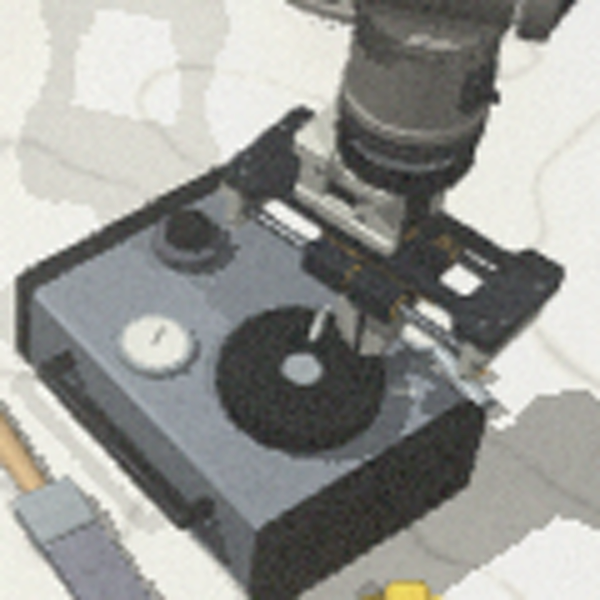

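The closed fingers stand about 33 mm above the dial's rim side (tip near (370,350)), and the pointer still points at the first mark. Now I'll come down gently.

Request:
carry_out(
  plan=[
    {"tx":0,"ty":0,"tz":-15,"rx":0,"ry":0,"rz":0},
    {"tx":0,"ty":0,"tz":-11,"rx":0,"ry":0,"rz":0},
    {"tx":0,"ty":0,"tz":-4,"rx":0,"ry":0,"rz":0},
    {"tx":0,"ty":0,"tz":-2,"rx":0,"ry":0,"rz":0},
    {"tx":0,"ty":0,"tz":0,"rx":0,"ry":0,"rz":0},
    {"tx":0,"ty":0,"tz":0,"rx":0,"ry":0,"rz":0},
  ],
)

```text
time: 2.55
tool_pos: [504.6, 193.9, 110.2]
tcp_rot: [3.141, 0.001, 2.885]
contact_force: [0.6, -0.2, -0.1]
grip_width: 0.6
finger_force: 0.0
```

Request:
carry_out(
  plan=[
    {"tx":0,"ty":0,"tz":-1,"rx":0,"ry":0,"rz":0},
    {"tx":0,"ty":0,"tz":-1,"rx":0,"ry":0,"rz":0},
    {"tx":0,"ty":0,"tz":0,"rx":0,"ry":0,"rz":0},
    {"tx":0,"ty":0,"tz":0,"rx":0,"ry":0,"rz":0},
  ],
)

```text
time: 2.95
tool_pos: [504.6, 193.9, 108.2]
tcp_rot: [3.141, 0.001, 2.885]
contact_force: [-1.4, -0.3, 4.0]
grip_width: -0.0
finger_force: 1.9
```

Request:
carry_out(
  plan=[
    {"tx":0,"ty":0,"tz":-1,"rx":0,"ry":0,"rz":0},
    {"tx":0,"ty":0,"tz":-0.5,"rx":0,"ry":0,"rz":0},
    {"tx":0,"ty":0,"tz":0,"rx":0,"ry":0,"rz":0},
    {"tx":0,"ty":0,"tz":0,"rx":0,"ry":0,"rz":0},
  ],
)

```text
time: 3.35
tool_pos: [504.6, 194.0, 106.8]
tcp_rot: [3.141, 0.001, 2.885]
contact_force: [-0.5, 0.7, 7.1]
grip_width: 0.7
finger_force: 3.4
```

Request:
carry_out(
  plan=[
    {"tx":1.7,"ty":0.5,"tz":0,"rx":0,"ry":0,"rz":-0.05},
    {"tx":1.7,"ty":0.4,"tz":0,"rx":0,"ry":0,"rz":-0.05},
    {"tx":1.7,"ty":0.3,"tz":0,"rx":0,"ry":0,"rz":-0.05},
    {"tx":1.75,"ty":0.2,"tz":0,"rx":0,"ry":0,"rz":-0.05},
    {"tx":1.75,"ty":0.15,"tz":0,"rx":0,"ry":0,"rz":-0.05},
    {"tx":1.75,"ty":0.05,"tz":0,"rx":0,"ry":0,"rz":-0.05},
    {"tx":1.75,"ty":-0.05,"tz":0,"rx":0,"ry":0,"rz":-0.05},
    {"tx":1.75,"ty":-0.15,"tz":0,"rx":0,"ry":0,"rz":-0.05},
    {"tx":1.7,"ty":-0.2,"tz":0,"rx":0,"ry":0,"rz":-0.05},
    {"tx":1.7,"ty":-0.3,"tz":0,"rx":0,"ry":0,"rz":-0.05},
    {"tx":1.7,"ty":-0.4,"tz":0,"rx":0,"ry":0,"rz":-0.05},
    {"tx":0,"ty":0,"tz":0,"rx":0,"ry":0,"rz":0},
  ],
)

```text
time: 4.55
tool_pos: [524.7, 195.1, 107.1]
tcp_rot: [3.138, 0.001, 2.333]
contact_force: [1.2, 3.4, 6.5]
grip_width: 0.5
finger_force: 2.9
```

```bash
python3 - <<'E'
import cv2
from h import *
s=bot.capture("scene")[:,:,::-1]
cv2.imwrite("pics/s3.png",cv2.convertScaleAbs(cv2.resize(s[112:232,243:363],(600,600),interpolation=cv2.INTER_CUBIC),alpha=1.6))
E
```

```text
(no output)
```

View pics/s3.png

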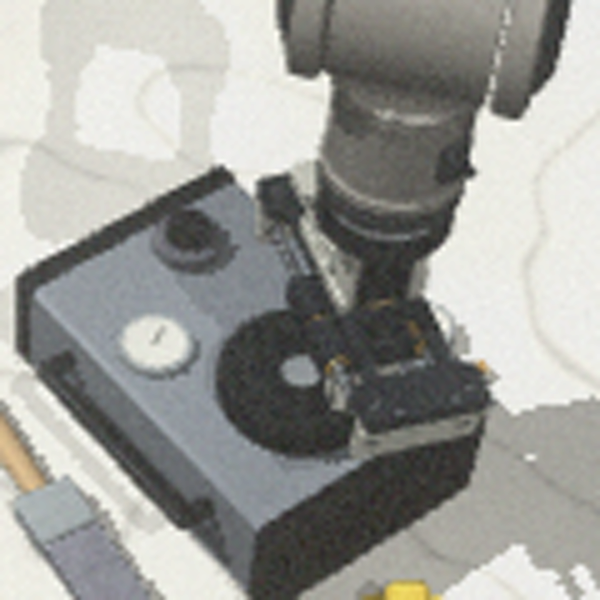

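Request:
carry_out(
  plan=[
    {"tx":0,"ty":0,"tz":4,"rx":0,"ry":0,"rz":0},
    {"tx":0,"ty":0,"tz":15,"rx":0,"ry":0,"rz":0},
    {"tx":0,"ty":0,"tz":21,"rx":0,"ry":0,"rz":0},
    {"tx":-10,"ty":-17.5,"tz":0,"rx":0,"ry":0,"rz":0},
    {"tx":-20,"ty":-35,"tz":0,"rx":0,"ry":0,"rz":0},
    {"tx":-24,"ty":-41,"tz":0,"rx":0,"ry":0,"rz":0},
    {"tx":-20,"ty":-35,"tz":0,"rx":0,"ry":0,"rz":0},
    {"tx":-10,"ty":-18,"tz":0,"rx":0,"ry":0,"rz":0},
    {"tx":0,"ty":0,"tz":0,"rx":0,"ry":0,"rz":0},
    {"tx":0,"ty":0,"tz":0,"rx":0,"ry":0,"rz":0},
  ],
)

```text
time: 5.6
tool_pos: [439.3, 47.8, 146.2]
tcp_rot: [3.142, -0.0, 2.334]
contact_force: [-0.4, -1.3, -0.4]
grip_width: 0.7
finger_force: 0.0
```

```bash
python3 - <<'E'
import cv2
from h import *
s=bot.capture("scene")[:,:,::-1]
cv2.imwrite("pics/s4.png",cv2.convertScaleAbs(cv2.resize(s[132:232,243:343],(600,600),interpolation=cv2.INTER_CUBIC),alpha=1.6))
E
```

```text
(no output)
```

View pics/s4.png

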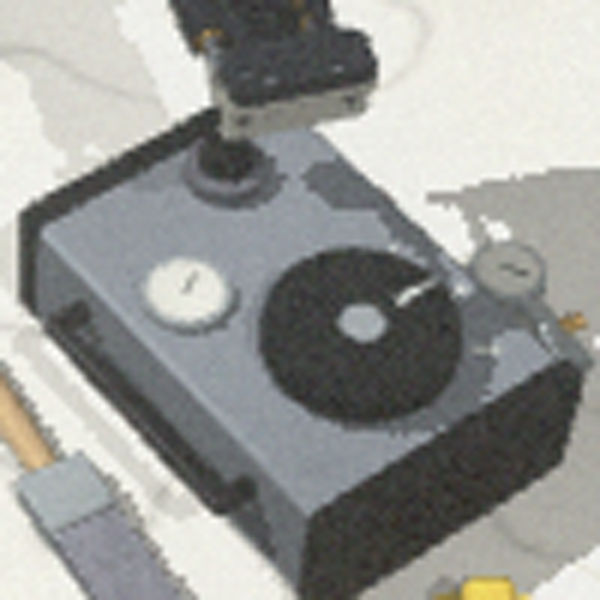

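The pointer (415,292) stands at the middle mark. The inflator hasn't moved, and the fingers are above the button (228,157). Now I'll press it.

Request:
carry_out(
  plan=[
    {"tx":0,"ty":0,"tz":-15,"rx":0,"ry":0,"rz":0},
    {"tx":0,"ty":0,"tz":-15,"rx":0,"ry":0,"rz":0},
    {"tx":0,"ty":0,"tz":-7,"rx":0,"ry":0,"rz":0},
    {"tx":0,"ty":0,"tz":-2,"rx":0,"ry":0,"rz":0},
    {"tx":0,"ty":0,"tz":-2,"rx":0,"ry":0,"rz":0},
    {"tx":0,"ty":0,"tz":-2,"rx":0,"ry":0,"rz":0},
    {"tx":0,"ty":0,"tz":-1,"rx":0,"ry":0,"rz":0},
    {"tx":0,"ty":0,"tz":-1,"rx":0,"ry":0,"rz":0},
    {"tx":0,"ty":0,"tz":0,"rx":0,"ry":0,"rz":0},
    {"tx":0,"ty":0,"tz":0,"rx":0,"ry":0,"rz":0},
  ],
)

```text
time: 6.65
tool_pos: [439.6, 47.9, 101.6]
tcp_rot: [3.141, 0.001, 2.335]
contact_force: [-0.9, 3.9, 5.4]
grip_width: 0.5
finger_force: 2.3
```

Request:
carry_out(
  plan=[
    {"tx":0,"ty":0,"tz":-0.5,"rx":0,"ry":0,"rz":0},
    {"tx":0,"ty":0,"tz":-0.5,"rx":0,"ry":0,"rz":0},
    {"tx":0,"ty":0,"tz":0,"rx":0,"ry":0,"rz":0},
    {"tx":0,"ty":0,"tz":0,"rx":0,"ry":0,"rz":0},
  ],
)

```text
time: 7.05
tool_pos: [439.7, 47.8, 101.1]
tcp_rot: [3.141, 0.001, 2.335]
contact_force: [-2.8, 3.5, 11.5]
grip_width: 0.3
finger_force: 6.2
```

Request:
carry_out(
  plan=[
    {"tx":0,"ty":0,"tz":-0.5,"rx":0,"ry":0,"rz":0},
    {"tx":0,"ty":0,"tz":-0.5,"rx":0,"ry":0,"rz":0},
    {"tx":0,"ty":0,"tz":0,"rx":0,"ry":0,"rz":0},
    {"tx":0,"ty":0,"tz":0,"rx":0,"ry":0,"rz":0},
  ],
)

```text
time: 7.45
tool_pos: [439.7, 47.8, 100.9]
tcp_rot: [3.14, 0.001, 2.335]
contact_force: [-5.5, 3.8, 21.3]
grip_width: 0.3
finger_force: 10.8
```

Request:
carry_out(
  plan=[
    {"tx":0,"ty":0,"tz":3,"rx":0,"ry":0,"rz":0},
    {"tx":0,"ty":0,"tz":5,"rx":0,"ry":0,"rz":0},
    {"tx":0,"ty":0,"tz":20,"rx":0,"ry":0,"rz":0},
    {"tx":0,"ty":0,"tz":40,"rx":0,"ry":0,"rz":0},
    {"tx":-20,"ty":-20,"tz":20,"rx":0,"ry":0,"rz":0},
    {"tx":-30,"ty":-30,"tz":20,"rx":0,"ry":0,"rz":0},
    {"tx":0,"ty":0,"tz":0,"rx":0,"ry":0,"rz":0},
    {"tx":0,"ty":0,"tz":0,"rx":0,"ry":0,"rz":0},
  ],
)

```text
time: 8.25
tool_pos: [389.3, -2.9, 207.5]
tcp_rot: [3.141, 0.001, 2.333]
contact_force: [-0.2, 0.0, 0.2]
grip_width: 0.1
finger_force: 0.0
```

```bash
python3 - <<'E'
import cv2
from h import *
s=bot.capture("scene")[:,:,::-1]
cv2.imwrite("pics/s5.png",cv2.convertScaleAbs(cv2.resize(s[132:232,243:343],(600,600),interpolation=cv2.INTER_CUBIC),alpha=1.6))
E
```

```text
(no output)
```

View pics/s5.png

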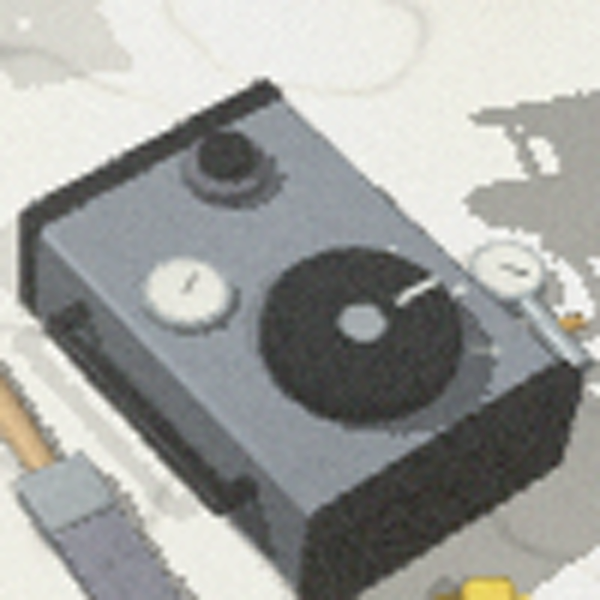

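The pointer (415,292) is at the middle mark, the button (228,155) is back up, and nothing else has moved.

```bash
python3 -c "
from plant import bot
print(bot.close_job())"
```

```text
the job is handed in; nothing more can be done
None
```

The job is handed in: the dial pointer stands at the middle mark, the start button was pushed to its stop and came back up, and in the last picture the inflator and the things beside it had not moved.

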